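Seat a sensor board in the test rack with its ejector levers

TASK

Take the green sensor board out of its black stand and slide it, without forcing or dropping it, down between the two white card guides of the test rack until it rests on the brass contacts; the guides are clamped a little off centre, so feel for their slots. Let go of the board, then gently swing both blue ejector levers inwards and all the way down, so that they, not your hand, push the board fully home. Leave the wire spool, the phone and the round board where they are.

Things in the scene. Friction and masses are not known exactly. Their poses are not given: they have to be found in the camera images.
- board: Sensor board: stiff green plate 6 mm thick (its x) x 140 wide (y) x 90 high (z), 0.14-0.26 kg. On the middle of its top edge a white grip tab 12 mm thick (x) x 36 wide (y) x 30 high (top 120 mm over the origin): take it there from above, fingers closing along x. Same front and back. Origin: centre of its lower edge, z up. Chips stand out 3 mm at most.
- stand: Black rubber stand, fixed, 90 x 170 mm (x, y), floor 10 mm high, ribs up to 35 mm forming a slot 9 mm wide (x), 146 mm long (y). The board stands upright in it, axes along the stand's, lower edge 10 mm over the table; it lifts straight out. Origin: centre of its underside.
- rack: Test rack: fixed grey base plate 110 x 210 x 18 mm (x, y, z), origin centre of underside, y along the board's width. Its aluminium frame (white guides, contacts, levers) is clamped in slots along x and sits up to 8 mm to either side of this origin along rack x, differently each time. Base pose and points do NOT show the shift: feel (or see) it. Over 30 N of robot on rack is a fault.
- mouth (a point): On the base: over its middle, 105 mm up, level with the tops of the guides' yellow lead-ins; true mouth up to 8 mm off along rack x. Slots at 60-72 mm in rack y either side, facing each other: 9 mm wide in x (11 at the mouth), 144 mm between slot bottoms in y, straight from z 100 down to z 42. Landing beside the mouth, the board's lower edge stops at z 103-106; over 30 N on it is a fault.
- rest (a point): On the base: over its middle, 40 mm up, level with the tops of two brass contacts (y +-40 mm). Set down, the board's lower edge rests here; fully home is 5 mm lower. The contacts stay where pushed; each takes about 10 N to push, at most 6.5 mm. Pushing the board over 2.5 mm in by hand with both levers open is a fault, so is over 30 N.
- lever_l (a joint): Blue ejector lever at the rack's +y side (rad), hinge along rack x at point hinge_l. Straight handle 24 mm wide (x), 8 thick, reaching 50 mm from the hinge. 0: leans 20 degrees outwards from upright; grows as it swings inwards and down; 1.92 (stop): level, pointing to the rack's middle, upper face at z 139 mm. Starts at 0-0.2. Stays where left.
- lever_r (a joint): Mirror image of lever_l at the rack's -y side, hinge at point hinge_r, also 0 to 1.92 growing inwards and down. Each lever swings freely (about 2 N) to about 1.6, where its toe, 16 mm from the hinge, meets the board's top corner; from there to 1.92 it presses that end of the board 5 mm down and takes about 7-9 N at 38 mm from the hinge.
- hinge_l (a point): On the base: nominal middle of lever_l's hinge axis, y +82 mm, z 135 mm; the real one is shifted along rack x with the frame.
- hinge_r (a point): On the base: nominal middle of lever_r's hinge axis, y -82 mm, z 135 mm; the real one is shifted along rack x with the frame.
- spool: Spool of wire, 60 mm across, 52 mm high, standing on the table; bystander. Origin: centre of its underside.
- phone: Black phone with a grey screen, lying flat, 70 x 145 x 9 mm (x, y, z); bystander. Origin: centre of its underside.
- round_board: Round green circuit board, 110 mm across, 6 mm thick, lying flat; bystander. Origin: centre of its underside.
Not all that is in view belongs to the job. Leave any purple or red look-alike of the board alone. There is more than one size of the rack; the job needs the larger.

How it is judged:
By the outcome, as a careful person would: the job done as asked, in the order asked, and still so for the second after the job is handed in, with the robot touching nothing.
It also fails if it takes over 72 s, if anything falls off the work surface, if the arm or the gripper's body presses on something with over 40 N, if the wrist force passes 120 N, or if a joint passes its speed limit or range.

ROBOT

A 7-joint arm with a two-finger parallel gripper is mounted at the origin on the work surface. World frame = base frame: x ahead of the robot, y to its left, z up, the work surface at z = 0. Lengths are in m, angles in rad, forces in N, time in s.
With the tool pointing down it reaches from about 0.4 to 0.85 m from the base axis. Payload 4.5 kg.
Tool frame: the origin (TCP) lies between the finger pads; the fingertips stand 19 mm ahead of it and the grasp point (between the pads) is the TCP (r.tips_ahead is the distance from the TCP to the fingertips, in m); z points along the fingers, y is the line along which they close (so a half turn about z gives the same grasp; the last joint's range is limited). The gripper opens to 88 mm and grips with 3 to 60 N. Pads are 18 mm wide; open, the fingers measure 123 mm over their backs; the gripper's body (75 mm by 187 mm) begins 45 mm behind the grasp point.
Start: joints at [-1.104, 0.689, -0.195, 1.565, 0.157, 0.902, -0.215], TCP at [0.262, 0.567, 0.258] pointing down, gripper open.
Joint ranges: [-3.01, 3.01], [-0.46, 2.08], [-1.47, 1.51], [0.13, 2.56], [-1, 4.14], [0.04, 2.09], [-2.66, 2.66]. Speed limits (rad/s): [2.57, 2.57, 3.14, 3.14, 3.14, 3.14, 3.14].

INTERFACE

Orientations are given as a unit quaternion [x, y, z, w].
In Python, from plant import r, cams, models gives the robot as it stands. The module is installed in compiled form; this text tells all that it offers.
- The arm moves only by the tool jog_arm, never from a script. Its arguments are lists of equal length, an entry for each row: "turn": the turn, a rotation vector about the tool's x, y, z in rad, a list of three; "translation": the shift along the tool's x, y, z in m, a list of three; "grip": the closure, from 0 (fully open) to 1 (shut). In form: {"turn": [[ax, ay, az], ...], "translation": [[tx, ty, tz], ...], "grip": [grip, ...]}. A call has 1 to 20 rows; each row is the pose to reach, as a shift and turn from the pose commanded when the call began, along the tool's axes at that moment; what a row does not reach only later rows make up. A row lasts 1/8 s, in which the tool goes at most 62.5 mm and 10.7 degrees, less where a joint would pass 70% of its speed; a pose out of reach is approached as far as the arm can. A call with a gripper value outside its range is refused whole. The fingers move at their own pace and stop on an object; "force" is the grip in N (left out, the last holds). Time passes only in rows, so rows that repeat a pose let the fingers close. It gives the time, the measured TCP pose, the force, the opening and the grip force at its end, in the units of the state.
- r.get_state(): the state, without advancing time (a new reading comes with each control period).
- cams.snapshot(name): name is "side" or "top"; returns the picture (420x560x3 uint8, red, green, blue); there is no depth.
- cams.camera_params(name): a dict with "fx", "fy", "cx", "cy" (pixels), "k1" (the pictures are not rectified: a ray, as slopes to the right and down, at radius r is drawn at 1 + k1 r^2 times it, then the intrinsics apply), "eye" and "orientation" of the camera in the world. Camera axes: x right, y up, looking along -z (the intrinsics and any distortion apply to the point x, -y, -z); pixel columns grow to the right and rows downward; lengths in m; the calibration is good to about 2 mm. A picture is of the moment at which its call begins. camera_params takes no time and is no camera call.
- r.finish_job(): hands the job in; it is judged then, once.
Trained networks look in the newest picture that a camera, given by its name, has taken for a name from the list of things; names that differ only in an ending like _2 or _b are one class to them, and where a whole thing is asked for, a point or a joint stands for the part that bears it (a point fixed in the world has none). Each returns a list of dicts, best first, with "p" (0 to 1); they miss things now and then, are a little off and sometimes report something else, mostly with a low value. They report only what shows in the picture. A call takes as long as a camera call. They do not tell look-alikes from the thing itself.
- models.find_in(camera, name): "position" ([x, y, z] in m, in world coordinates, good to about 4 mm: the middle of the surface that is visible of it).
- models.masks_of(camera, name): "pixels" (420x560 bool, what is visible of it).
- models.place_of(camera, name): "position" ([x, y, z] in m, in world coordinates, good to about 4 mm: a listed point, or the origin of a listed thing).
The state is a dict: "clock": time; "q": joint angles; "qd": joint speeds; "joint_torque": joint torques, N m; "tool_pos": TCP position; "eef_rot": TCP orientation; "contact_force": force on the tool from outside, world axes, zero at the start; "moment": the same for the moment, N m; "opening": opening from 0.0 (shut) to 1.0 (fully open); "finger_force": force on a finger pad.
Only numpy, scipy, OpenCV 4.12 (cv2) and the standard library are available. Lean on these libraries where they do the work, as an engineer would, in place of code of your own. Each camera call takes 0.05 s, during which the arm holds its last target. There are 200 camera calls.

## Working session

There is one attempt and no reset: what is moved stays moved. The work goes in short steps, Python scripts to look and compute and a tool call to move; the robot and the scene stay as the last step left them, time stands still between calls to the robot, and variables do not carry over. Pictures are saved under pics/ and viewed, at most 13 in all, crops included, and the job is handed in when it is done.

Besides the shell and the picture viewer there is one more tool, called after "Call:" by a JSON object that holds its "fn" and its "kwargs", one argument or row to a line. jog_arm: Moves the arm, as the interface text tells. Its arguments: {"type":"object","properties":{"turn":{"type":"array"},"translation":{"type":"array"},"grip":{"type":"array"},"force":{"type":"number"}},"required":["turn","translation","grip"]}

```bash
mkdir -p pics; python3 - <<'E'
from plant import r,cams,models
import cv2,numpy as np
s=r.get_state();print({k:np.round(v,3).tolist() for k,v in s.items()})
for c in("side","top"):
    im=cams.snapshot(c);cv2.imwrite(f"pics/{c}0.png",im[:,:,::-1]);print(c,{k:np.round(v,4).tolist() for k,v in cams.camera_params(c).items()})
    for n in("board","stand","rack","mouth","rest","hinge_l","hinge_r"):
        print(c,n,[(np.round(d["position"],3).tolist(),round(d["p"],2)) for d in models.place_of(c,n)])
E
```

```text
{'clock': 0.0, 'q': [-1.104, 0.69, -0.195, 1.566, 0.157, 0.902, -0.215], 'qd': [0.001, -0.0, 0.001, 0.002, 0.002, -0.002, 0.002], 'joint_torque': [-0.0, -52.757, -1.267, -15.344, -0.053, 0.006, 0.0], 'tool_pos': [0.262, 0.567, 0.257], 'eef_rot': [0.215, 0.977, -0.001, -0.0], 'contact_force': [-0.556, 0.194, -1.08], 'moment': [0.012, -0.003, 0.04], 'finger_force': 0.0, 'opening': 1.004}
side {'fx': 456.6131, 'fy': 456.6131, 'cx': 274.8842, 'cy': 207.5341, 'k1': 0.0305, 'eye': [0.3406, -0.7375, 0.7116], 'orientation': [0.4231, -0.0619, -0.1156, 0.8965]}
side board [([0.334, -0.192, -0.002], 0.97), ([0.495, -0.348, 0.0], 0.95), ([0.496, -0.151, 0.01], 0.58)]
side stand [([0.491, -0.156, 0.002], 0.72), ([0.744, 0.013, -0.002], 0.45)]
side rack [([0.536, 0.197, -0.0], 0.73), ([0.361, 0.111, 0.003], 0.64)]
side mouth [([0.537, 0.191, 0.099], 0.84), ([0.362, 0.116, 0.077], 0.58)]
side rest [([0.356, 0.113, 0.029], 0.79), ([0.535, 0.199, 0.041], 0.71)]
side hinge_l [([0.379, 0.059, 0.101], 0.8), ([0.528, 0.28, 0.134], 0.74), ([0.533, 0.114, 0.135], 0.73), ([0.339, 0.173, 0.098], 0.59)]
side 
[... 293 characters left out ...]
28]}
top board [([0.494, -0.153, 0.011], 0.84), ([0.339, -0.193, 0.001], 0.67), ([0.535, 0.274, 0.134], 0.54)]
top stand [([0.496, -0.15, -0.002], 0.7)]
top rack [([0.533, 0.197, -0.001], 0.57), ([0.36, 0.114, 0.001], 0.57)]
top mouth [([0.537, 0.195, 0.106], 0.69), ([0.355, 0.109, 0.074], 0.68), ([0.691, 0.173, 0.0], 0.65)]
top rest [([0.355, 0.114, 0.029], 0.77), ([0.53, 0.198, 0.039], 0.64), ([0.741, 0.021, 0.006], 0.44)]
top hinge_l [([0.534, 0.277, 0.136], 0.81), ([0.373, 0.058, 0.099], 0.72), ([0.536, 0.112, 0.135], 0.65), ([0.34, 0.169, 0.101], 0.64)]
top hinge_r [([0.534, 0.277, 0.136], 0.81), ([0.373, 0.058, 0.099], 0.72), ([0.536, 0.112, 0.135], 0.65), ([0.34, 0.169, 0.101], 0.64)]
```

View pics/side0.png

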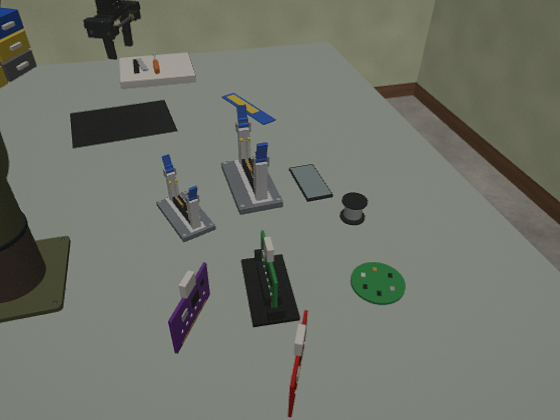

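View pics/top0.png

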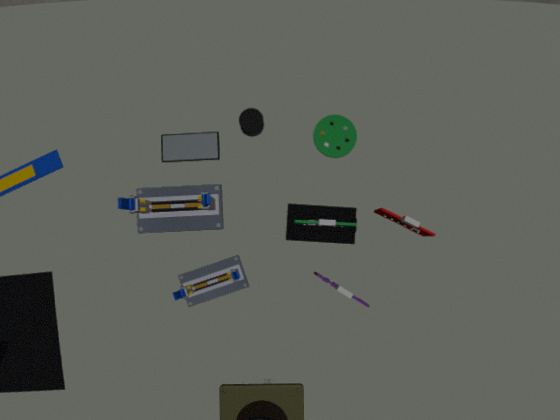

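The green board stands in the black stand (side ~(268,270), top ~(325,223)). The larger rack is the farther one (side ~(250,180), top ~(180,208)). Next I'll measure yaws and the frame shift.

```bash
cat > h.py <<'E'
import numpy as np,cv2
from plant import r,cams,models
from scipy.spatial.transform import Rotation as R
def P(c):
    p=cams.camera_params(c);return p,R.from_quat(p["orientation"]).as_matrix(),np.array(p["eye"])
def proj(c,X):
    p,M,e=P(c);v=(np.atleast_2d(X)-e)@M;u=np.c_[v[:,0]/-v[:,2],-v[:,1]/-v[:,2]]
    u=u*(1+p["k1"]*(u**2).sum(1,keepdims=True));return u*[p["fx"],p["fy"]]+[p["cx"],p["cy"]]
def unproj(c,px,z):
    p,M,e=P(c);d=(np.atleast_2d(px)-[p["cx"],p["cy"]])/[p["fx"],p["fy"]];u=d.copy()
    for _ in range(20):u=d/(1+p["k1"]*(u**2).sum(1,keepdims=True))
    v=np.c_[u[:,0],-u[:,1],-np.ones(len(u))]@M.T
    return e+v*((z-e[2])/v[:,2])[:,None]
def st():
    s=r.get_state();print({k:np.round(s[k],4).tolist() for k in("clock","tool_pos","eef_rot","contact_force","moment","opening","finger_force")})
E
python3 - <<'E'
from h import *
def rect(m,z,nm):
    cs,_=cv2.findContours(m.astype(np.uint8),0,2);c=max(cs,key=cv2.contourArea)[:,0,:]
    X=unproj("top",c,z)[:,:2].astype(np.float32)
    print(nm,len(c),[np.round(v,4) for v in cv2.minAreaRect(X*1)])
im=cams.snapshot("top")
for d in models.masks_of("top","stand")[:2]: rect(d["pixels"],.02,"stand")
for d in models.masks_of("top","rack")[:3]: rect(d["pixels"],.018,"rack")
i=im.astype(int);g=(i[:,:,1]>i[:,:,0]+25)&(i[:,:,1]>i[:,:,2]+15);g[:,:285]=0;g[:,362:]=0;g[:200]=0;g[260:]=0
rect(g,.1,"board green")
ys,xs=np.where(g);X=unproj("top",np.c_[xs,ys],.1)[:,:2];print(X.mean(0),cv2.fitLine(X.astype(np.float32),cv2.DIST_HUBER,0,.001,.001).ravel())
w=(i.min(2)>120);w[:,:285]=0;w[:,362:]=0;w[:200]=0;w[260:]=0
ys,xs=np.where(w);X=unproj("top",np.c_[xs,ys],.12)[:,:2];print("tab",X.mean(0),X.min(0),X.max(0))
a=cv2.resize(im[175:245,110:230],None,fx=6,fy=6,interpolation=cv2.INTER_CUBIC)
cv2.imwrite("pics/c1.png",a[:,:,::-1])
s=cams.snapshot("side");b=cv2.resize(s[95:215,200:320],None,fx=5,fy=5,interpolation=cv2.INTER_CUBIC);cv2.imwrite("pics/c2.png",b[:,:,::-1])
E
```

```text
stand 80 [array([ 0.4938, -0.1504]), array([0.1706, 0.0935]), np.float64(85.4135)]
rack 64 [array([0.5333, 0.2189]), array([0.1154, 0.2604]), np.float64(2.3643)]
rack 82 [array([ 0.4927, -0.1521]), array([0.1704, 0.0916]), np.float64(85.4713)]
rack 120 [array([0.3551, 0.1236]), array([0.0855, 0.1834]), np.float64(18.0432)]
board green 10 [array([ 0.4957, -0.1079]), array([0.0521, 0.0068]), np.float64(89.3559)]
[ 0.49283123 -0.14915346] [ 0.06285344  0.9980228   0.49283123 -0.14915346]
tab [ 0.49360791 -0.15517687] [ 0.4887306  -0.17019941] [ 0.49799426 -0.13882272]
```

View pics/c1.png

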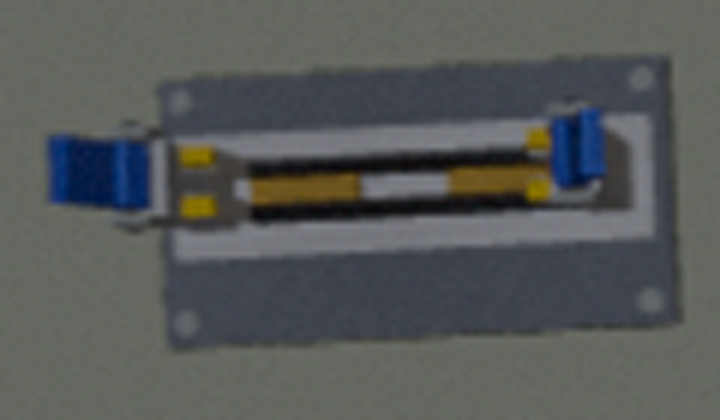

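View pics/c2.png

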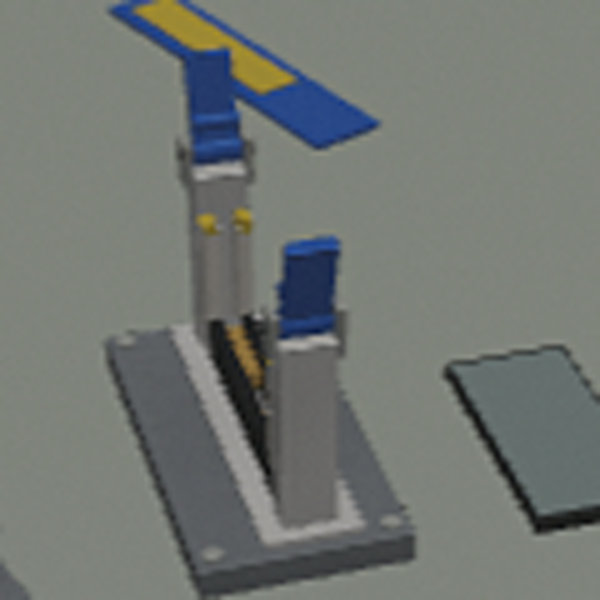

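The top crop shows the base corners at about (160,82), (668,57), (680,323), (170,350). The yellow lead-ins are at (197,155)/(197,207) and (538,138)/(538,190). The frame is shifted towards +x, and both levers stand outwards.

```bash
python3 - <<'E'
from h import *
f=lambda c:(np.array(c,float)+.5)/6-.5+[110,175]
B=unproj("top",f([(160,82),(668,57),(680,323),(170,350)]),.018)[:,:2]
c=B.mean(0);v=(B[0]-B[1]+B[3]-B[2])/2;w=(B[0]-B[3]+B[1]-B[2])/2
print("base",c,np.linalg.norm(v),np.linalg.norm(w),"yaw y",np.degrees(np.arctan2(-v[0],v[1])),"yaw x",np.degrees(np.arctan2(w[1],w[0])))
S=unproj("top",f([(160,132),(650,113),(657,238),(176,262)]),.022)[:,:2];print("strip",S.mean(0))
Y=unproj("top",f([(197,155),(197,207),(538,138),(538,190)]),.104)[:,:2];print("yellow",Y,Y.mean(0))
v=(Y[0]+Y[1]-Y[2]-Y[3])/2;print("yaw yellow",np.degrees(np.arctan2(-v[0],v[1])),np.linalg.norm(v))
K=unproj("top",f([(255,187),(545,172)]),.04)[:,:2];print("brass",K,K.mean(0))
# side: yellow at left guide
g=lambda c:(np.array(c,float)+.5)/5-.5+[200,95]
print("side yellow l",unproj("side",g([(207,222),(243,220)]),.104))
# reprojection of base corners in side for nominal pose
for yaw in (2.5,):
  t=np.radians(yaw);M=np.array([[np.cos(t),-np.sin(t)],[np.sin(t),np.cos(t)]])
  Q=np.array([[a*.055,b*.105] for a,b in((-1,-1),(-1,1),(1,1),(1,-1))])@M.T+c
  print((proj("side",np.c_[Q,np.full(4,.018)])-[200,95])*5)
s=r.get_state();print(R.from_quat(s["eef_rot"]).as_matrix().round(3))
E
```

```text
base [0.53373941 0.19445293] 0.20934311583563145 0.10905967161057718 yaw y 2.3707287454059287 yaw x 2.6266865020254158
strip [0.54018672 0.19717208]
yellow [[0.54695514 0.26237721]
 [0.52720219 0.26216657]
 [0.55207607 0.13197315]
 [0.53242469 0.13193302]] [0.53966452 0.19711249]
yaw yellow 2.2725955710661476 0.13042137764974
brass [[0.53917234 0.25602974]
 [0.54405134 0.13901827]] [0.54161184 0.197524  ]
side yellow l [[0.52837205 0.26395297 0.104     ]
 [0.54668112 0.26151545 0.104     ]]
[[194.41327656 576.90268998]
 [ 99.86046952 339.53149226]
 [295.14893692 308.19312397]
 [414.42774182 535.47299171]]
[[-0.908  0.419  0.   ]
 [ 0.419  0.908  0.   ]
 [ 0.     0.    -1.   ]]
```

```bash
cat >> h.py <<'E'
def to(pos,yaw):
    """tool shift & turn from the measured pose to TCP pos, tool down, tool y at world angle yaw deg"""
    s=r.get_state();M=R.from_quat(s["eef_rot"]);y=np.radians(yaw);cy,sy=np.cos(y),np.sin(y)
    T=R.from_matrix(np.array([[-sy,cy,0],[cy,sy,0],[0,0,-1]]).T)
    print("shift",M.inv().apply(np.array(pos)-s["tool_pos"]).round(4),"turn",(M.inv()*T).as_rotvec().round(4))
E
python3 - <<'E'
from h import *
to([.494,-.1525,.2],-4.2)
from scipy.optimize import least_squares
top=cv2.imread("pics/top0.png")[:,:,::-1].astype(int);side=cv2.imread("pics/side0.png")[:,:,::-1].astype(int)
def ends(i,x0,x1,y0,y1):
    g=(i[:,:,1]>i[:,:,0]+20)&(i[:,:,1]>i[:,:,2]+10);w=i.min(2)>120
    m=np.zeros_like(g);m[y0:y1,x0:x1]=1;return g&m,w&m
for c,i,b in(("top",top,(285,362,205,245)),("side",side,(245,300,225,310))):
    g,w=ends(i,*b)
    for n,m in(("g",g),("w",w)):
        ys,xs=np.where(m);print(c,n,len(xs),"x",xs.min(),xs.max(),"y",ys.min(),ys.max())
# model: corners of the board predicted
def pts(x,y,yaw):
    t=np.radians(yaw);M=R.from_euler("z",t).as_matrix()
    L=np.array([[0,70,.0],[0,-70,0],[0,70,90],[0,-70,90],[6,18,120],[6,-18,120],[-6,18,120],[-6,-18,120]])/1000
    return L@M.T+[x,y,.01]
for c in("top","side"):print(c,proj(c,pts(.494,-.1525,-4.2)).round(1).tolist())
a=np.full((560,780,3),0,np.uint8)
a[:270]=cv2.resize(top[200:247,280:416].astype(np.uint8),(780,270),interpolation=2)
for (u,v) in proj("top",pts(.494,-.1525,-4.2))[2:]: cv2.circle(a,(int((u-280+.5)*780/136),int((v-200+.5)*270/47)),2,(255,0,255),-1)
z=cv2.resize(side[225:315,220:310].astype(np.uint8),(280,280),interpolation=2)
for (u,v) in proj("side",pts(.494,-.1525,-4.2))[2:]: cv2.circle(z,(int((u-220+.5)*280/90),int((v-225+.5)*280/90)),2,(255,0,255),-1)
a[275:555,:280]=z
cv2.imwrite("pics/b1.png",a[:,:,::-1])
E
```

```text
shift [-0.5124 -0.5563  0.0577] turn [ 1.0000e-04 -1.0000e-04  1.2113e+00]
top g 177 x 294 356 y 219 226
top w 72 x 320 334 y 220 224
side g 370 x 261 277 y 230 307
side w 1980 x 245 299 y 225 309
top [[292.9, 221.6], [349.8, 225.1], [294.4, 220.1], [355.8, 223.9], [318.6, 218.3], [334.8, 219.3], [318.3, 223.8], [334.6, 224.8]]
side [[262.5, 261.9], [275.0, 315.3], [262.3, 230.4], [275.7, 283.2], [270.1, 236.5], [273.7, 250.0], [263.7, 237.3], [267.1, 250.8]]
```

View pics/b1.png

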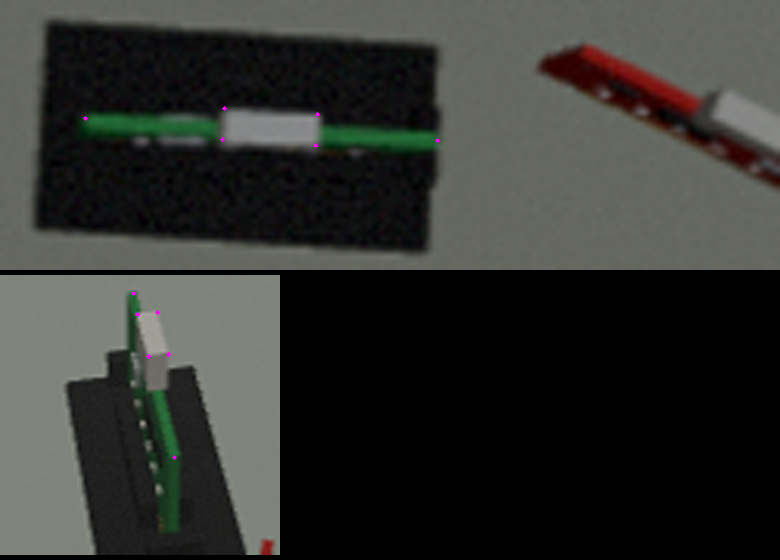

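The predicted board corners fall on the picture: tab at ~(270,128) in the top crop, board ends at (85,120) and (437,140). The estimate is good to about 1 mm, so I move above the board.

Call:
{"fn": "jog_arm", "kwargs": {
  "turn": [
    [0,0,0.08],
    [0,0,0.17],
    [0,0,0.26],
    [0,0,0.35],
    [0,0,0.44],
    [0,0,0.53],
    [0,0,0.62],
    [0,0,0.71],
    [0,0,0.8],
    [0,0,0.89],
    [0,0,0.98],
    [0,0,1.07],
    [0,0,1.16],
    [0,0,1.204],
    [0,0,1.204],
    [0,0,1.204],
    [0,0,1.204]
  ],
  "translation": [
    [-0.039,-0.043,0],
    [-0.079,-0.086,0],
    [-0.118,-0.128,0],
    [-0.158,-0.171,0],
    [-0.197,-0.214,0],
    [-0.237,-0.257,0],
    [-0.276,-0.3,0],
    [-0.315,-0.342,0],
    [-0.355,-0.385,0],
    [-0.394,-0.428,0],
    [-0.434,-0.471,0],
    [-0.473,-0.513,0],
    [-0.512,-0.556,0.03],
    [-0.512,-0.556,0.057],
    [-0.512,-0.556,0.057],
    [-0.512,-0.556,0.057],
    [-0.512,-0.556,0.057]
  ],
  "grip": [0,0,0,0,0,0,0,0,0,0,0,0,0,0,0,0,0],
  "force": 20
}}

```text
clock: 3.12
tool_pos: [0.4944, -0.1513, 0.2019]
eef_rot: [0.729, 0.684, 0.001, 0.001]
contact_force: [-0.2, -0.8, 0.4]
opening: 1.002
finger_force: 0.0
```

```bash
python3 - <<'E'
from h import *
st();to([.4935,-.1525,.122],-3.8)
E
```

```text
{'clock': 3.125, 'tool_pos': [0.4944, -0.1513, 0.2019], 'eef_rot': [0.7293, 0.6842, 0.0008, 0.0007], 'contact_force': [-0.2417, -0.7639, 0.4083], 'moment': [-0.0748, 0.0505, 0.0701], 'opening': 1.0025, 'finger_force': 0.0}
shift [-0.0013 -0.001   0.0799] turn [ 0.0021 -0.0002  0.0024]
```

Call:
{"fn": "jog_arm", "kwargs": {
  "turn": [
    [0,0,0],
    [0,0,0],
    [0,0,0],
    [0,0,0],
    [0,0,0],
    [0,0,0],
    [0,0,0],
    [0,0,0],
    [0,0,0],
    [0,0,0],
    [0,0,0],
    [0,0,0]
  ],
  "translation": [
    [-0.001,-0.001,0.03],
    [-0.001,-0.001,0.055],
    [-0.001,-0.001,0.075],
    [-0.001,-0.001,0.08],
    [-0.001,-0.001,0.08],
    [-0.001,-0.001,0.08],
    [-0.001,-0.001,0.08],
    [-0.001,-0.001,0.08],
    [-0.001,-0.001,0.08],
    [-0.001,-0.001,0.08],
    [-0.001,-0.001,0.08],
    [-0.001,-0.001,0.08]
  ],
  "grip": [0.4,0.5,0.5,0.5,0.7,0.8,0.85,0.9,1,1,1,1],
  "force": 20
}}

```text
clock: 4.62
tool_pos: [0.493, -0.153, 0.1211]
eef_rot: [0.73, 0.683, 0.0, 0.0]
contact_force: [-0.3, 0.6, 5.6]
opening: 0.136
finger_force: 20.0
```

```bash
python3 - <<'E'
from h import *
st()
E
```

```text
{'clock': 4.625, 'tool_pos': [0.493, -0.153, 0.1211], 'eef_rot': [0.7301, 0.6834, 0.0003, 0.0003], 'contact_force': [-0.3428, 0.5774, 5.596], 'moment': [0.0205, 0.2208, 0.0209], 'opening': 0.1358, 'finger_force': 20.0001}
```

Call:
{"fn": "jog_arm", "kwargs": {
  "turn": [
    [0,0,0],
    [0,0,0],
    [0,0,0],
    [0,0,0],
    [0,0,0],
    [0,0,0],
    [0,0,0],
    [0,0,0],
    [0,0,0],
    [0,0,0]
  ],
  "translation": [
    [0,0,-0.005],
    [0,0,-0.012],
    [0,0,-0.025],
    [0,0,-0.045],
    [0,0,-0.07],
    [0,0,-0.1],
    [0,0,-0.14],
    [0,0,-0.18],
    [0,0,-0.195],
    [0,0,-0.195]
  ],
  "grip": [1,1,1,1,1,1,1,1,1,1]
}}

```text
clock: 5.88
tool_pos: [0.4928, -0.1531, 0.3172]
eef_rot: [0.73, 0.683, 0.001, 0.001]
contact_force: [-0.5, -0.3, -2.9]
opening: 0.136
finger_force: 20.0
```

```bash
python3 - <<'E'
from h import *
st();to([.540,.1965,.32],2.4)
im=cams.snapshot("side");cv2.imwrite("pics/s2.png",im[:,:,::-1])
E
```

```text
{'clock': 5.875, 'tool_pos': [0.4928, -0.1531, 0.3172], 'eef_rot': [0.7301, 0.6833, 0.0008, 0.0011], 'contact_force': [-0.4606, -0.2793, -2.8592], 'moment': [-0.0999, 0.0861, -0.0082], 'opening': 0.1359, 'finger_force': 19.999}
shift [ 0.352   0.024  -0.0028] turn [ 0.0026  0.0005 -0.108 ]
```

View pics/s2.png

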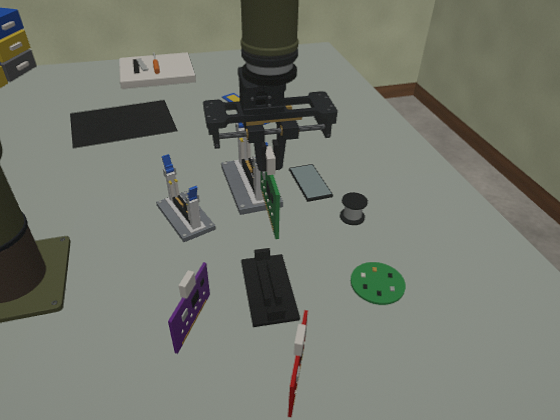

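The board hangs straight from the gripper at about (272,205) and the stand is empty. Next I carry it over the rack.

Call:
{"fn": "jog_arm", "kwargs": {
  "turn": [
    [0,0,-0.01],
    [0,0,-0.03],
    [0,0,-0.05],
    [0,0,-0.07],
    [0,0,-0.09],
    [0,0,-0.108],
    [0,0,-0.108],
    [0,0,-0.108],
    [0,0,-0.108],
    [0,0,-0.108],
    [0,0,-0.108],
    [0,0,-0.108]
  ],
  "translation": [
    [0.02,0.001,-0.006],
    [0.06,0.004,-0.01],
    [0.11,0.008,-0.01],
    [0.16,0.011,-0.01],
    [0.21,0.014,-0.01],
    [0.26,0.018,-0.01],
    [0.3,0.021,-0.01],
    [0.33,0.023,-0.01],
    [0.348,0.024,-0.01],
    [0.352,0.024,-0.01],
    [0.352,0.024,-0.01],
    [0.352,0.024,-0.01]
  ],
  "grip": [1,1,1,1,1,1,1,1,1,1,1,1]
}}

```text
clock: 7.42
tool_pos: [0.5399, 0.1949, 0.3258]
eef_rot: [0.693, 0.721, -0.0, 0.0]
contact_force: [0.4, 0.2, -2.3]
opening: 0.134
finger_force: 20.0
```

```bash
python3 - <<'E'
from h import *
st();to([.540,.1965,.235],2.4)
E
```

```text
{'clock': 7.425, 'tool_pos': [0.5399, 0.1949, 0.3258], 'eef_rot': [0.6929, 0.721, -0.0004, 0.0003], 'contact_force': [0.4408, 0.1931, -2.2741], 'moment': [-0.0719, -0.0168, 0.0062], 'opening': 0.1336, 'finger_force': 19.9988}
shift [0.0017 0.0001 0.0908] turn [-0.0001  0.001  -0.0021]
```

Call:
{"fn": "jog_arm", "kwargs": {
  "turn": [
    [0,0,0],
    [0,0,0],
    [0,0,0],
    [0,0,0],
    [0,0,0],
    [0,0,0]
  ],
  "translation": [
    [0.001,0,0.025],
    [0.001,0,0.055],
    [0.001,0,0.08],
    [0.001,0,0.091],
    [0.001,0,0.091],
    [0.001,0,0.091]
  ],
  "grip": [1,1,1,1,1,1]
}}

```text
clock: 8.18
tool_pos: [0.5406, 0.1977, 0.2358]
eef_rot: [0.692, 0.722, 0.001, 0.0]
contact_force: [0.0, -0.3, -1.1]
opening: 0.138
finger_force: 20.0
```

```bash
python3 - <<'E'
from h import *
st()
s=r.get_state();p=np.array(s["tool_pos"]);M=R.from_quat(s["eef_rot"]).as_matrix()
im=cams.snapshot("side");b=cv2.resize(im[70:220,190:320],None,fx=4,fy=4,interpolation=2)
F=R.from_matrix(np.c_[M[:,1],M[:,0],-M[:,2]])
L=np.array([[a,y,z] for a in(-3,3) for y in(-70,70) for z in(0,90)])/1000+[0,0,-.111]
for u,v in proj("side",F.apply(L)+p):cv2.circle(b,(int((u-190+.5)*4),int((v-70+.5)*4)),2,(255,0,255),-1)
t=np.radians(2.4);Z=R.from_euler("z",t)
G=np.array([[a,y,z] for a in(-4.5,4.5) for y in(-60,60) for z in(42,100)])/1000
for u,v in proj("side",Z.apply(G)+[.5403,.1965,0]):cv2.circle(b,(int((u-190+.5)*4),int((v-70+.5)*4)),2,(255,0,0),-1)
cv2.imwrite("pics/s3.png",b[:,:,::-1])
E
```

```text
{'clock': 8.175, 'tool_pos': [0.5406, 0.1977, 0.2358], 'eef_rot': [0.6923, 0.7216, 0.001, 0.0004], 'contact_force': [0.0006, -0.2514, -1.1275], 'moment': [-0.0625, 0.0784, 0.03], 'opening': 0.1382, 'finger_force': 19.9989}
```

View pics/s3.png

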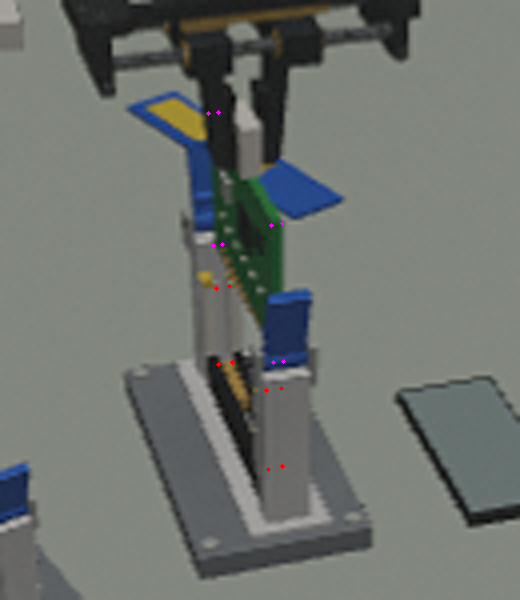

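The board (near edge ~x 283) hangs over the rack and its bottom edge lines up with the slots. The far slot is at ~(222,287), close to the prediction. I go down gently.

Call:
{"fn": "jog_arm", "kwargs": {
  "turn": [
    [0,0,0],
    [0,0,0],
    [0,0,0],
    [0,0,0],
    [0,0,0],
    [0,0,0]
  ],
  "translation": [
    [-0.001,0,0.005],
    [-0.001,0,0.01],
    [-0.001,0,0.014],
    [-0.001,0,0.014],
    [-0.001,0,0.014],
    [-0.001,0,0.014]
  ],
  "grip": [1,1,1,1,1,1]
}}

```text
clock: 8.98
tool_pos: [0.5399, 0.1967, 0.2208]
eef_rot: [0.692, 0.722, 0.0, 0.0]
contact_force: [0.5, 0.1, -1.9]
opening: 0.134
finger_force: 20.0
```

```bash
python3 - <<'E'
from h import *
st()
for c in("top","side"):
    im=cams.snapshot(c)
E
```

```text
{'clock': 8.975, 'tool_pos': [0.5399, 0.1967, 0.2208], 'eef_rot': [0.6921, 0.7218, 0.0002, 0.0001], 'contact_force': [0.4951, 0.1451, -1.8523], 'moment': [-0.0277, 0.0315, -0.0107], 'opening': 0.1338, 'finger_force': 19.9989}
```

Call:
{"fn": "jog_arm", "kwargs": {
  "turn": [
    [0,0,0],
    [0,0,0],
    [0,0,0],
    [0,0,0],
    [0,0,0],
    [0,0,0]
  ],
  "translation": [
    [0,0,0.003],
    [0,0,0.005],
    [0,0,0.006],
    [0,0,0.007],
    [0,0,0.008],
    [0,0,0.008]
  ],
  "grip": [1,1,1,1,1,1]
}}

```text
clock: 9.82
tool_pos: [0.5398, 0.1967, 0.2126]
eef_rot: [0.692, 0.722, -0.0, -0.0]
contact_force: [0.3, -0.0, -0.8]
opening: 0.139
finger_force: 20.0
```

Call:
{"fn": "jog_arm", "kwargs": {
  "turn": [
    [0,0,0],
    [0,0,0],
    [0,0,0],
    [0,0,0],
    [0,0,0]
  ],
  "translation": [
    [0,0,0.001],
    [0,0,0.002],
    [0,0,0.003],
    [0,0,0.004],
    [0,0,0.004]
  ],
  "grip": [1,1,1,1,1]
}}

```text
clock: 10.45
tool_pos: [0.5398, 0.1966, 0.2086]
eef_rot: [0.692, 0.722, -0.0, -0.0]
contact_force: [0.4, 0.1, -2.8]
opening: 0.134
finger_force: 20.0
```

Call:
{"fn": "jog_arm", "kwargs": {
  "turn": [
    [0,0,0],
    [0,0,0],
    [0,0,0],
    [0,0,0],
    [0,0,0],
    [0,0,0],
    [0,0,0]
  ],
  "translation": [
    [0,0,0.002],
    [0,0,0.004],
    [0,0,0.006],
    [0,0,0.008],
    [0,0,0.01],
    [0,0,0.012],
    [0,0,0.012]
  ],
  "grip": [1,1,1,1,1,1,1]
}}

```text
clock: 11.32
tool_pos: [0.5397, 0.1966, 0.1966]
eef_rot: [0.692, 0.722, -0.0, -0.0]
contact_force: [-0.4, 0.2, -2.2]
opening: 0.134
finger_force: 20.0
```

```bash
python3 - <<'E'
from h import *
st()
im=cams.snapshot("side");b=cv2.resize(im[70:220,190:320],None,fx=4,fy=4,interpolation=2)
cv2.imwrite("pics/s4.png",b[:,:,::-1])
E
```

```text
{'clock': 11.325, 'tool_pos': [0.5397, 0.1966, 0.1966], 'eef_rot': [0.6921, 0.7218, -0.0001, -0.0001], 'contact_force': [-0.362, 0.2048, -2.1913], 'moment': [-0.106, 0.0642, 0.0033], 'opening': 0.1338, 'finger_force': 19.999}
```

View pics/s4.png

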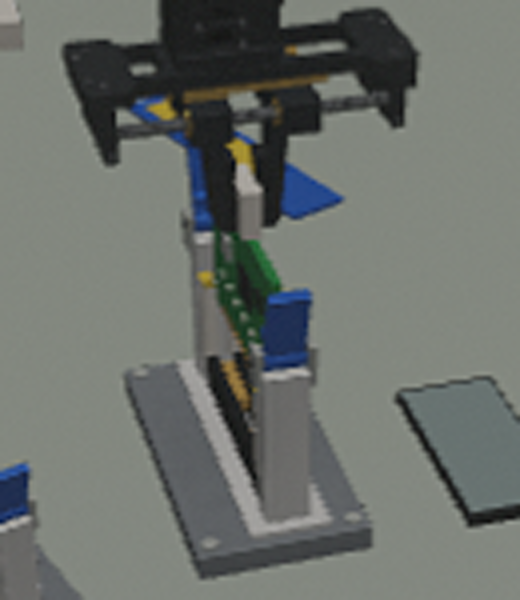

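The board is between the guides (far slot ~(220,285)) with no side force. I continue down.

Call:
{"fn": "jog_arm", "kwargs": {
  "turn": [
    [0,0,0],
    [0,0,0],
    [0,0,0],
    [0,0,0],
    [0,0,0],
    [0,0,0],
    [0,0,0],
    [0,0,0],
    [0,0,0],
    [0,0,0],
    [0,0,0]
  ],
  "translation": [
    [0,0,0.003],
    [0,0,0.007],
    [0,0,0.011],
    [0,0,0.015],
    [0,0,0.019],
    [0,0,0.023],
    [0,0,0.027],
    [0,0,0.031],
    [0,0,0.035],
    [0,0,0.037],
    [0,0,0.037]
  ],
  "grip": [1,1,1,1,1,1,1,1,1,1,1]
}}

```text
clock: 12.75
tool_pos: [0.5398, 0.1967, 0.1596]
eef_rot: [0.692, 0.722, -0.0, -0.0]
contact_force: [-0.3, -0.4, -2.0]
opening: 0.134
finger_force: 20.0
```

Call:
{"fn": "jog_arm", "kwargs": {
  "turn": [
    [0,0,0],
    [0,0,0],
    [0,0,0],
    [0,0,0],
    [0,0,0],
    [0,0,0]
  ],
  "translation": [
    [0,0,0.002],
    [0,0,0.004],
    [0,0,0.006],
    [0,0,0.007],
    [0,0,0.0075],
    [0,0,0.0075]
  ],
  "grip": [1,1,1,1,1,1]
}}

```text
clock: 13.5
tool_pos: [0.5398, 0.1966, 0.1522]
eef_rot: [0.692, 0.722, 0.0, -0.0]
contact_force: [-0.3, -0.2, -2.8]
opening: 0.136
finger_force: 20.0
```

Call:
{"fn": "jog_arm", "kwargs": {
  "turn": [
    [0,0,0],
    [0,0,0],
    [0,0,0]
  ],
  "translation": [
    [0,0,0.0005],
    [0,0,0.001],
    [0,0,0.001]
  ],
  "grip": [1,1,1]
}}

```text
clock: 13.88
tool_pos: [0.5398, 0.1967, 0.1512]
eef_rot: [0.692, 0.722, 0.0, -0.0]
contact_force: [-0.6, -0.7, -2.1]
opening: 0.137
finger_force: 20.0
```

Call:
{"fn": "jog_arm", "kwargs": {
  "turn": [
    [0,0,0],
    [0,0,0],
    [0,0,0]
  ],
  "translation": [
    [0,0,0.0005],
    [0,0,0.001],
    [0,0,0.001]
  ],
  "grip": [1,1,1]
}}

```text
clock: 14.25
tool_pos: [0.5401, 0.1966, 0.1511]
eef_rot: [0.692, 0.722, 0.0, 0.0]
contact_force: [-1.4, 0.4, 5.1]
opening: 0.138
finger_force: 20.0
```

The board has touched the contacts (about 7 N). I let go and rise.

Call:
{"fn": "jog_arm", "kwargs": {
  "turn": [
    [0,0,0],
    [0,0,0],
    [0,0,0],
    [0,0,0],
    [0,0,0],
    [0,0,0],
    [0,0,0],
    [0,0,0],
    [0,0,0],
    [0,0,0],
    [0,0,0]
  ],
  "translation": [
    [0,0,-0.0005],
    [0,0,-0.0005],
    [0,0,-0.0005],
    [0,0,-0.0005],
    [0,0,-0.005],
    [0,0,-0.02],
    [0,0,-0.04],
    [0,0,-0.07],
    [0,0,-0.1],
    [0,0,-0.1],
    [0,0,-0.1]
  ],
  "grip": [0.7,0.6,0.6,0.6,0.6,0.6,0.6,0.8,1,1,1]
}}

```text
clock: 15.62
tool_pos: [0.5395, 0.1966, 0.2503]
eef_rot: [0.692, 0.722, -0.0, -0.0]
contact_force: [0.1, 0.1, -1.0]
opening: 0.004
finger_force: 0.0
```

```bash
python3 - <<'E'
from h import *
st()
u=np.radians(2.4);c=np.array([.540,.1968]);Z=R.from_euler("z",u).as_matrix()[:2,:2]
for d in(130,118):to([*(c+Z@[0,d/1000]),.25],2.4)
for d in(-130,-118):to([*(c+Z@[0,d/1000]),.25],2.4)
im=cams.snapshot("side");b=cv2.resize(im[70:220,190:320],None,fx=4,fy=4,interpolation=2)
t=cams.snapshot("top");a=cv2.resize(t[170:250,110:230],None,fx=5,fy=5,interpolation=2)
cv2.imwrite("pics/t5.png",a[:,:,::-1])
cv2.imwrite("pics/s5.png",b[:,:,::-1])
E
```

```text
{'clock': 15.625, 'tool_pos': [0.5395, 0.1966, 0.2503], 'eef_rot': [0.6921, 0.7218, -0.0, -0.0001], 'contact_force': [0.0519, 0.1276, -0.9569], 'moment': [-0.0211, 0.0726, -0.0113], 'opening': 0.0036, 'finger_force': 0.0}
shift [0.1302 0.0005 0.0003] turn [-0.0002 -0.      0.0002]
shift [0.1182 0.0005 0.0003] turn [-0.0002 -0.      0.0002]
shift [-0.1298  0.0005  0.0003] turn [-0.0002 -0.      0.0002]
shift [-0.1178  0.0005  0.0003] turn [-0.0002 -0.      0.0002]
```

View pics/s5.png

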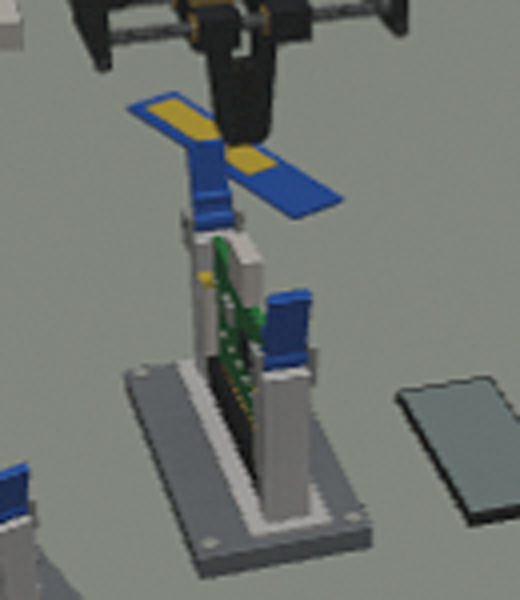

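The board sits upright in the guides on the contacts; levers are at (205,170) and (288,325), both still open. Now the +y lever: go outside it, down, then inwards.

Call:
{"fn": "jog_arm", "kwargs": {
  "turn": [
    [0,0,0],
    [0,0,0],
    [0,0,0],
    [0,0,0],
    [0,0,0],
    [0,0,0],
    [0,0,0],
    [0,0,0],
    [0,0,0],
    [0,0,0],
    [0,0,0],
    [0,0,0],
    [0,0,0],
    [0,0,0],
    [0,0,0],
    [0,0,0]
  ],
  "translation": [
    [0.04,0.0005,0],
    [0.09,0.0005,0],
    [0.122,0.0005,0],
    [0.125,0.0005,0.005],
    [0.125,0.0005,0.03],
    [0.125,0.0005,0.055],
    [0.125,0.0005,0.059],
    [0.12,0.0005,0.059],
    [0.116,0.0005,0.059],
    [0.112,0.0005,0.059],
    [0.108,0.0005,0.059],
    [0.104,0.0005,0.059],
    [0.1,0.0005,0.059],
    [0.096,0.0005,0.059],
    [0.092,0.0005,0.058],
    [0.092,0.0005,0.058]
  ],
  "grip": [1,1,1,1,1,1,1,1,1,1,1,1,1,1,1,1]
}}

```text
clock: 17.73
tool_pos: [0.5364, 0.2877, 0.1919]
eef_rot: [0.692, 0.722, -0.001, 0.0]
contact_force: [0.4, 0.9, 0.5]
opening: 0.009
finger_force: 0.5
```

```bash
python3 - <<'E'
from h import *
st();s=r.get_state()
def path(sg,phis,rr=.042):
    u=np.radians(2.4);Z=R.from_euler("z",u).as_matrix()[:2,:2];c=np.array([.540,.1968])
    M=R.from_quat(s["eef_rot"])
    for f in phis:
        a=np.radians(f);yc=.082-rr*np.sin(a)+.004*np.cos(a)+.009;zc=.135+rr*np.cos(a)+.004*np.sin(a)+.019
        print(f,M.inv().apply(np.r_[c+Z@[0,sg*yc],zc]-s["tool_pos"]).round(4))
path(1,[10,20,30,40,50,60,65,70,75,80,85,90])
E
```

```text
{'clock': 17.725, 'tool_pos': [0.5364, 0.2877, 0.1919], 'eef_rot': [0.6924, 0.7216, -0.0006, 0.0001], 'contact_force': [0.4139, 0.8824, 0.4642], 'moment': [0.1346, -0.002, -0.0065], 'opening': 0.0088, 'finger_force': 0.4672}
10 [-0.0033 -0.0002 -0.0041]
20 [-0.0105 -0.0002 -0.0029]
30 [-0.0175 -0.0002 -0.0004]
40 [-0.0239 -0.0002  0.0032]
50 [-0.0295 -0.0002  0.0079]
60 [-0.0343 -0.0002  0.0135]
65 [-0.0363 -0.0002  0.0166]
70 [-0.038  -0.0001  0.0198]
75 [-0.0394 -0.0001  0.0232]
80 [-0.0406 -0.0001  0.0267]
85 [-0.0414 -0.0001  0.0303]
90 [-0.0419 -0.0001  0.034 ]
```

Call:
{"fn": "jog_arm", "kwargs": {
  "turn": [
    [0,0,0],
    [0,0,0],
    [0,0,0],
    [0,0,0],
    [0,0,0],
    [0,0,0],
    [0,0,0],
    [0,0,0],
    [0,0,0],
    [0,0,0],
    [0,0,0],
    [0,0,0]
  ],
  "translation": [
    [-0.003,0,-0.002],
    [-0.007,0,-0.002],
    [-0.01,0,-0.002],
    [-0.014,0,-0.001],
    [-0.0175,0,0],
    [-0.021,0,0.0015],
    [-0.024,0,0.003],
    [-0.027,0,0.0055],
    [-0.0295,0,0.008],
    [-0.032,0,0.0105],
    [-0.034,0,0.0135],
    [-0.034,0,0.0135]
  ],
  "grip": [1,1,1,1,1,1,1,1,1,1,1,1]
}}

```text
clock: 19.23
tool_pos: [0.5379, 0.2539, 0.1784]
eef_rot: [0.692, 0.722, -0.0, 0.0]
contact_force: [-0.7, 0.5, 1.0]
opening: 0.007
finger_force: 0.4
```

Call:
{"fn": "jog_arm", "kwargs": {
  "turn": [
    [0,0,0],
    [0,0,0],
    [0,0,0],
    [0,0,0],
    [0,0,0]
  ],
  "translation": [
    [-0.001,0,0.0015],
    [-0.002,0,0.003],
    [-0.003,0,0.0045],
    [-0.004,0,0.0065],
    [-0.004,0,0.0065]
  ],
  "grip": [1,1,1,1,1]
}}

```text
clock: 19.85
tool_pos: [0.5381, 0.2503, 0.172]
eef_rot: [0.692, 0.722, -0.0, 0.0]
contact_force: [-0.1, 0.3, 1.5]
opening: 0.009
finger_force: 0.6
```

Call:
{"fn": "jog_arm", "kwargs": {
  "turn": [
    [0,0,0],
    [0,0,0],
    [0,0,0],
    [0,0,0],
    [0,0,0],
    [0,0,0],
    [0,0,0],
    [0,0,0],
    [0,0,0],
    [0,0,0]
  ],
  "translation": [
    [-0.0005,0,0.001],
    [-0.001,0,0.002],
    [-0.0015,0,0.0035],
    [-0.002,0,0.005],
    [-0.0025,0,0.006],
    [-0.003,0,0.007],
    [-0.003,0,0.008],
    [-0.0035,0,0.009],
    [-0.0035,0,0.01],
    [-0.0035,0,0.01]
  ],
  "grip": [1,1,1,1,1,1,1,1,1,1]
}}

```text
clock: 21.1
tool_pos: [0.5382, 0.2473, 0.1629]
eef_rot: [0.692, 0.722, 0.0, -0.0]
contact_force: [-2.5, -0.1, 7.7]
opening: 0.005
finger_force: 3.7
```

Call:
{"fn": "jog_arm", "kwargs": {
  "turn": [
    [0,0,0],
    [0,0,0],
    [0,0,0],
    [0,0,0],
    [0,0,0],
    [0,0,0]
  ],
  "translation": [
    [-0.0005,0,0.001],
    [-0.0005,0,0.002],
    [-0.0005,0,0.003],
    [-0.0005,0,0.004],
    [-0.0005,0,0.0045],
    [-0.0005,0,0.0045]
  ],
  "grip": [1,1,1,1,1,1]
}}

```text
clock: 21.85
tool_pos: [0.5384, 0.2467, 0.1591]
eef_rot: [0.692, 0.722, 0.0, 0.0]
contact_force: [-3.0, -0.4, 13.2]
opening: 0.003
finger_force: 6.6
```

Call:
{"fn": "jog_arm", "kwargs": {
  "turn": [
    [0,0,0],
    [0,0,0],
    [0,0,0]
  ],
  "translation": [
    [0,0,0.0005],
    [0,0,0.0007],
    [0,0,0.0007]
  ],
  "grip": [1,1,1]
}}

```text
clock: 22.22
tool_pos: [0.5383, 0.2466, 0.1587]
eef_rot: [0.692, 0.722, 0.0, 0.0]
contact_force: [-3.4, -1.3, 15.1]
opening: 0.008
finger_force: 7.8
```

Call:
{"fn": "jog_arm", "kwargs": {
  "turn": [
    [0,0,0],
    [0,0,0],
    [0,0,0]
  ],
  "translation": [
    [0,0,0.0005],
    [0,0,0.0008],
    [0,0,0.0008]
  ],
  "grip": [1,1,1]
}}

```text
clock: 22.6
tool_pos: [0.5383, 0.2465, 0.1585]
eef_rot: [0.692, 0.722, 0.001, 0.0]
contact_force: [-4.5, -1.3, 20.1]
opening: 0.007
finger_force: 9.7
```

Call:
{"fn": "jog_arm", "kwargs": {
  "turn": [
    [0,0,0],
    [0,0,0],
    [0,0,0],
    [0,0,0],
    [0,0,0],
    [0,0,0],
    [0,0,0],
    [0,0,0],
    [0,0,0],
    [0,0,0],
    [0,0,0]
  ],
  "translation": [
    [0,0,-0.005],
    [0,0,-0.03],
    [0,0,-0.07],
    [-0.005,0,-0.092],
    [-0.04,0,-0.092],
    [-0.09,0,-0.092],
    [-0.14,0,-0.092],
    [-0.17,0,-0.092],
    [-0.175,0,-0.092],
    [-0.175,0,-0.092],
    [-0.175,0,-0.092]
  ],
  "grip": [1,1,1,1,1,1,1,1,1,1,1]
}}

```text
clock: 23.98
tool_pos: [0.5455, 0.0741, 0.2481]
eef_rot: [0.691, 0.723, 0.0, -0.001]
contact_force: [-0.5, -0.0, 0.4]
opening: 0.006
finger_force: 0.0
```

```bash
python3 - <<'E'
from h import *
st()
u=np.radians(2.4);c=np.array([.540,.1968]);Z=R.from_euler("z",u).as_matrix()[:2,:2]
to([*(c+Z@[0,-.125]),.191],2.4)
im=cams.snapshot("side");b=cv2.resize(im[70:220,190:320],None,fx=4,fy=4,interpolation=2)
cv2.imwrite("pics/s6.png",b[:,:,::-1])
E
```

```text
{'clock': 23.975, 'tool_pos': [0.5455, 0.0741, 0.2481], 'eef_rot': [0.691, 0.7229, 0.0004, -0.0005], 'contact_force': [-0.5132, -0.0156, 0.4034], 'moment': [-0.0948, 0.0088, 0.0305], 'opening': 0.0065, 'finger_force': 0.0}
shift [-0.0022 -0.0003  0.0571] turn [-0.0001 -0.0013  0.0032]
```

View pics/s6.png

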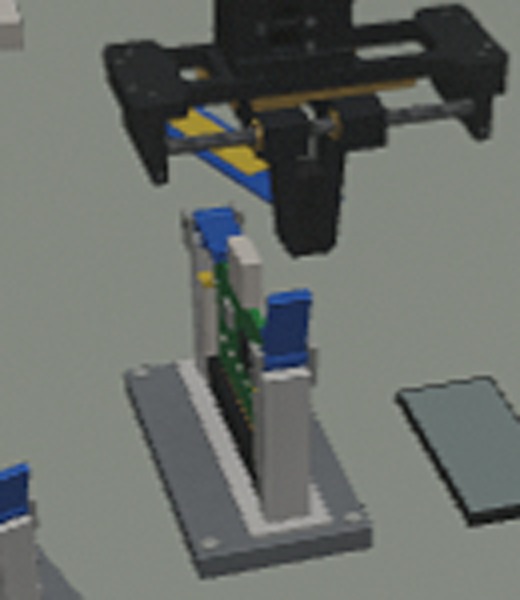

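The far lever now lies level at about (215,232). The near one is next, mirrored.

Call:
{"fn": "jog_arm", "kwargs": {
  "turn": [
    [0,0,0],
    [0,0,0],
    [0,0,0],
    [0,0,0],
    [0,0,0],
    [0,0,0],
    [0,0,0],
    [0,0,0],
    [0,0,0],
    [0,0,0],
    [0,0,0],
    [0,0,0],
    [0,0,0]
  ],
  "translation": [
    [-0.002,0,0.02],
    [-0.002,0,0.045],
    [-0.002,0,0.057],
    [-0.002,0,0.057],
    [0.003,0,0.057],
    [0.007,0,0.057],
    [0.011,0,0.057],
    [0.015,0,0.057],
    [0.019,0,0.057],
    [0.023,0,0.057],
    [0.027,0,0.057],
    [0.031,0,0.056],
    [0.031,0,0.056]
  ],
  "grip": [1,1,1,1,1,1,1,1,1,1,1,1,1]
}}

```text
clock: 25.65
tool_pos: [0.5442, 0.1035, 0.192]
eef_rot: [0.692, 0.722, 0.0, -0.0]
contact_force: [0.7, -0.7, -0.8]
opening: 0.008
finger_force: 0.4
```

```bash
python3 - <<'E'
from h import *
st();s=r.get_state()
u=np.radians(2.4);Z=R.from_euler("z",u).as_matrix()[:2,:2];c=np.array([.540,.1968]);M=R.from_quat(s["eef_rot"]);rr=.043
for f in[10,20,30,40,50,60,65,70,75,80,85,90]:
    a=np.radians(f);yc=.082-rr*np.sin(a)+.004*np.cos(a)+.009;zc=.135+rr*np.cos(a)+.004*np.sin(a)+.019
    print(f,M.inv().apply(np.r_[c+Z@[0,-yc],zc]-s["tool_pos"]).round(4))
E
```

```text
{'clock': 25.65, 'tool_pos': [0.5442, 0.1035, 0.192], 'eef_rot': [0.6918, 0.7221, 0.0001, -0.0003], 'contact_force': [0.7186, -0.6717, -0.7569], 'moment': [-0.2275, -0.0132, -0.0361], 'opening': 0.0078, 'finger_force': 0.3915}
10 [ 0.0059 -0.0003 -0.005 ]
20 [ 0.0134 -0.0003 -0.0037]
30 [ 0.0204 -0.0002 -0.0012]
40 [ 0.027  -0.0002  0.0025]
50 [ 0.0328 -0.0002  0.0073]
60 [ 0.0376 -0.0002  0.0131]
65 [ 0.0397 -0.0002  0.0162]
70 [ 0.0414 -0.0002  0.0196]
75 [ 0.0429 -0.0002  0.0231]
80 [ 0.044  -0.0002  0.0266]
85 [ 0.0449 -0.0002  0.0303]
90 [ 0.0454 -0.0002  0.034 ]
```

Call:
{"fn": "jog_arm", "kwargs": {
  "turn": [
    [0,0,0],
    [0,0,0],
    [0,0,0],
    [0,0,0],
    [0,0,0],
    [0,0,0],
    [0,0,0],
    [0,0,0],
    [0,0,0],
    [0,0,0],
    [0,0,0],
    [0,0,0],
    [0,0,0],
    [0,0,0],
    [0,0,0],
    [0,0,0],
    [0,0,0]
  ],
  "translation": [
    [0.003,0,-0.002],
    [0.006,0,-0.003],
    [0.01,0,-0.003],
    [0.0135,0,-0.0025],
    [0.017,0,-0.002],
    [0.0205,0,-0.001],
    [0.024,0,0.001],
    [0.027,0,0.0025],
    [0.03,0,0.005],
    [0.033,0,0.0075],
    [0.0355,0,0.0105],
    [0.0375,0,0.013],
    [0.0385,0,0.0145],
    [0.0395,0,0.016],
    [0.0405,0,0.018],
    [0.0415,0,0.0195],
    [0.0415,0,0.0195]
  ],
  "grip": [1,1,1,1,1,1,1,1,1,1,1,1,1,1,1,1,1]
}}

```text
clock: 27.78
tool_pos: [0.5426, 0.1445, 0.1726]
eef_rot: [0.692, 0.722, 0.0, -0.0]
contact_force: [-0.0, -1.6, 1.0]
opening: 0.0
finger_force: 0.6
```

Call:
{"fn": "jog_arm", "kwargs": {
  "turn": [
    [0,0,0],
    [0,0,0],
    [0,0,0],
    [0,0,0],
    [0,0,0],
    [0,0,0],
    [0,0,0],
    [0,0,0],
    [0,0,0],
    [0,0,0]
  ],
  "translation": [
    [0.0005,0,0.001],
    [0.001,0,0.002],
    [0.0015,0,0.0035],
    [0.002,0,0.005],
    [0.0025,0,0.006],
    [0.003,0,0.007],
    [0.003,0,0.008],
    [0.0035,0,0.009],
    [0.0035,0,0.01],
    [0.0035,0,0.01]
  ],
  "grip": [1,1,1,1,1,1,1,1,1,1]
}}

```text
clock: 29.02
tool_pos: [0.5424, 0.1477, 0.1628]
eef_rot: [0.692, 0.722, 0.0, 0.0]
contact_force: [0.2, -2.3, 4.6]
opening: 0.006
finger_force: 2.3
```

Call:
{"fn": "jog_arm", "kwargs": {
  "turn": [
    [0,0,0],
    [0,0,0],
    [0,0,0],
    [0,0,0],
    [0,0,0],
    [0,0,0]
  ],
  "translation": [
    [0.0005,0,0.001],
    [0.0005,0,0.002],
    [0.0005,0,0.003],
    [0.0005,0,0.004],
    [0.0005,0,0.0045],
    [0.0005,0,0.0045]
  ],
  "grip": [1,1,1,1,1,1]
}}

```text
clock: 29.78
tool_pos: [0.5425, 0.1484, 0.1585]
eef_rot: [0.692, 0.722, 0.0, 0.0]
contact_force: [-1.4, -2.9, 6.0]
opening: 0.004
finger_force: 3.2
```

Call:
{"fn": "jog_arm", "kwargs": {
  "turn": [
    [0,0,0],
    [0,0,0],
    [0,0,0]
  ],
  "translation": [
    [0,0,0.0004],
    [0,0,0.0007],
    [0,0,0.0007]
  ],
  "grip": [1,1,1]
}}

```text
clock: 30.15
tool_pos: [0.5425, 0.1484, 0.1584]
eef_rot: [0.692, 0.722, 0.0, 0.0]
contact_force: [-1.9, -0.7, 10.5]
opening: 0.008
finger_force: 5.5
```

Call:
{"fn": "jog_arm", "kwargs": {
  "turn": [
    [0,0,0],
    [0,0,0],
    [0,0,0]
  ],
  "translation": [
    [0,0,0.0005],
    [0,0,0.001],
    [0,0,0.001]
  ],
  "grip": [1,1,1]
}}

```text
clock: 30.52
tool_pos: [0.5425, 0.1484, 0.1582]
eef_rot: [0.692, 0.722, 0.001, 0.0]
contact_force: [-3.7, -1.6, 17.8]
opening: 0.007
finger_force: 8.8
```

Call:
{"fn": "jog_arm", "kwargs": {
  "turn": [
    [0,0,0],
    [0,0,0],
    [0,0,0],
    [0,0,0],
    [0,0,0],
    [0,0,0],
    [0,0,0],
    [0,0,0],
    [0,0,0],
    [0,0,0],
    [0,0,0],
    [0,0,0],
    [0,0,0]
  ],
  "translation": [
    [0,0,-0.01],
    [0,0,-0.04],
    [0.01,0,-0.05],
    [0.05,0,-0.05],
    [0.085,0,-0.05],
    [0.0905,0,-0.05],
    [0.0905,0,-0.05],
    [0.0905,0,-0.03],
    [0.0905,0,-0.012],
    [0.0905,0,-0.006],
    [0.0905,0,-0.004],
    [0.0905,0,-0.003],
    [0.0905,0,-0.003]
  ],
  "grip": [1,1,1,1,1,1,1,1,1,1,1,1,1]
}}

```text
clock: 32.15
tool_pos: [0.5391, 0.2382, 0.1602]
eef_rot: [0.692, 0.722, 0.0, 0.0]
contact_force: [0.5, -1.4, 2.8]
opening: 0.004
finger_force: 1.2
```

Call:
{"fn": "jog_arm", "kwargs": {
  "turn": [
    [0,0,0],
    [0,0,0],
    [0,0,0],
    [0,0,0]
  ],
  "translation": [
    [0,0,0.0005],
    [0,0,0.001],
    [0,0,0.0015],
    [0,0,0.0015]
  ],
  "grip": [1,1,1,1]
}}

```text
clock: 32.65
tool_pos: [0.5391, 0.2382, 0.1586]
eef_rot: [0.692, 0.722, 0.0, 0.001]
contact_force: [-0.9, -3.8, 5.7]
opening: 0.005
finger_force: 2.7
```

Call:
{"fn": "jog_arm", "kwargs": {
  "turn": [
    [0,0,0],
    [0,0,0],
    [0,0,0],
    [0,0,0]
  ],
  "translation": [
    [0,0,0.0005],
    [0,0,0.001],
    [0,0,0.0013],
    [0,0,0.0013]
  ],
  "grip": [1,1,1,1]
}}

```text
clock: 33.15
tool_pos: [0.5392, 0.2382, 0.1583]
eef_rot: [0.692, 0.722, 0.001, 0.001]
contact_force: [-2.7, -5.2, 13.0]
opening: 0.006
finger_force: 6.3
```

Call:
{"fn": "jog_arm", "kwargs": {
  "turn": [
    [0,0,0],
    [0,0,0],
    [0,0,0]
  ],
  "translation": [
    [0,0,0.0004],
    [0,0,0.0006],
    [0,0,0.0006]
  ],
  "grip": [1,1,1]
}}

```text
clock: 33.52
tool_pos: [0.5392, 0.2382, 0.1581]
eef_rot: [0.692, 0.722, 0.001, 0.001]
contact_force: [-3.1, -4.4, 16.8]
opening: 0.005
finger_force: 8.1
```

Call:
{"fn": "jog_arm", "kwargs": {
  "turn": [
    [0,0,0],
    [0,0,0],
    [0,0,0],
    [0,0,0],
    [0,0,0],
    [0,0,0],
    [0,0,0],
    [0,0,0],
    [0,0,0],
    [0,0,0],
    [0,0,0],
    [0,0,0],
    [0,0,0]
  ],
  "translation": [
    [0,0,-0.01],
    [0,0,-0.04],
    [-0.01,0,-0.05],
    [-0.05,0,-0.05],
    [-0.08,0,-0.05],
    [-0.0825,0,-0.05],
    [-0.0825,0,-0.05],
    [-0.0825,0,-0.03],
    [-0.0825,0,-0.012],
    [-0.0825,0,-0.006],
    [-0.0825,0,-0.004],
    [-0.0825,0,-0.003],
    [-0.0825,0,-0.003]
  ],
  "grip": [1,1,1,1,1,1,1,1,1,1,1,1,1]
}}

```text
clock: 35.15
tool_pos: [0.5423, 0.1565, 0.1596]
eef_rot: [0.692, 0.722, 0.001, 0.0]
contact_force: [0.4, -0.2, -0.6]
opening: 0.006
finger_force: 0.0
```

Call:
{"fn": "jog_arm", "kwargs": {
  "turn": [
    [0,0,0],
    [0,0,0],
    [0,0,0],
    [0,0,0],
    [0,0,0]
  ],
  "translation": [
    [0,0,0.0005],
    [0,0,0.001],
    [0,0,0.0015],
    [0,0,0.002],
    [0,0,0.002]
  ],
  "grip": [1,1,1,1,1]
}}

```text
clock: 35.78
tool_pos: [0.5424, 0.1565, 0.1582]
eef_rot: [0.692, 0.722, 0.001, 0.0]
contact_force: [-1.7, 0.1, 9.4]
opening: 0.004
finger_force: 5.0
```

Call:
{"fn": "jog_arm", "kwargs": {
  "turn": [
    [0,0,0],
    [0,0,0],
    [0,0,0]
  ],
  "translation": [
    [0,0,0.0004],
    [0,0,0.0008],
    [0,0,0.0008]
  ],
  "grip": [1,1,1]
}}

```text
clock: 36.15
tool_pos: [0.5424, 0.1565, 0.1581]
eef_rot: [0.692, 0.722, 0.001, 0.0]
contact_force: [-2.7, 0.4, 15.4]
opening: 0.006
finger_force: 7.6
```

Call:
{"fn": "jog_arm", "kwargs": {
  "turn": [
    [0,0,0],
    [0,0,0],
    [0,0,0],
    [0,0,0],
    [0,0,0],
    [0,0,0],
    [0,0,0],
    [0,0,0],
    [0,0,0],
    [0,0,0]
  ],
  "translation": [
    [0,0,-0.01],
    [0,0,-0.05],
    [0,0,-0.1],
    [0,0,-0.13],
    [-0.05,0,-0.13],
    [-0.1,0,-0.13],
    [-0.15,0,-0.13],
    [-0.17,0,-0.13],
    [-0.17,0,-0.13],
    [-0.17,0,-0.13]
  ],
  "grip": [1,1,1,1,1,1,1,1,1,1]
}}

```text
clock: 37.4
tool_pos: [0.5492, -0.011, 0.2862]
eef_rot: [0.691, 0.723, 0.001, -0.001]
contact_force: [0.6, 0.2, 0.4]
opening: 0.004
finger_force: 0.0
```

```bash
python3 - <<'E'
from h import *
st()
a=cams.snapshot("side");t=cams.snapshot("top")
o=np.zeros((520,800,3),np.uint8)
o[:520,:400]=cv2.resize(a[85:215,205:305],(400,520),interpolation=2)
o[:280,400:]=cv2.resize(t[170:254,110:230],(400,280),interpolation=2)
cv2.imwrite("pics/f.png",o[:,:,::-1])
E
```

```text
{'clock': 37.4, 'tool_pos': [0.5492, -0.011, 0.2862], 'eef_rot': [0.691, 0.7229, 0.0006, -0.0007], 'contact_force': [0.6341, 0.1692, 0.3972], 'moment': [-0.0222, 0.0611, 0.0091], 'opening': 0.0039, 'finger_force': 0.0}
```

View pics/f.png

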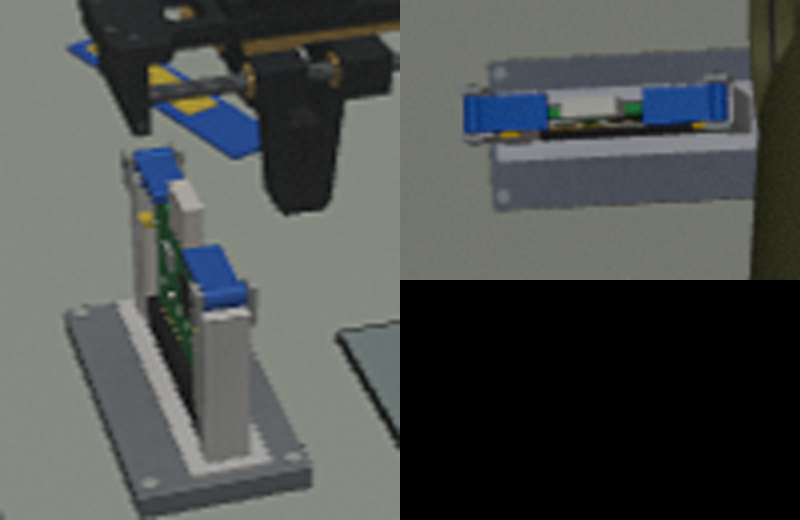

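Both levers lie level over the board's top corners (top crop ~(507,113) and ~(685,103)). The tab stands between them and the robot is clear, so I hand in.

```bash
python3 -c "
from plant import r
print(r.finish_job())"
```

```text
the job is handed in; nothing more can be done
None
```

The board is in the larger rack, let go on the contacts and then pushed down by the two blue levers, both pressed to their stops; nothing but the board and levers was moved, and the job is handed in at about 37 s (no verdict was returned).

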